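Swap the flat and the charged cell pair

TASK

Swap the two pairs of cells: the flat orange pair from the white battery box goes into the black two-bay cell charger, and the charged blue pair from the charger goes into the battery box (either bay for either cell of a pair), each seated in its bay with its white-banded plus end at that bay's red contact. All four bays are full, so first park a cell in the empty test cradle, and leave the cradle empty again at the end. Leave the multimeter, the remote control and the screwdriver where they lie.

Things in the scene. Friction and masses are not known exactly. Their poses are not given: they have to be found in the camera images.
- orange_1: Orange rechargeable cell, cylinder 26 mm in diameter, 65 mm long, 92 g, one black ring near its minus end; starts lying in a bay of the battery box. Plus end: 13 mm wide white band, small steel button. Origin: on the cylinder's axis at the tip of the plus end; x runs along the axis out of the plus end, so the cell's middle is 32.5 mm along -x. y and z turn as it rolls.
- orange_2: Orange rechargeable cell, cylinder 26 mm in diameter, 65 mm long, 92 g, two black rings near its minus end; starts lying in a bay of the battery box. Plus end: 13 mm wide white band, small steel button. Origin: on the cylinder's axis at the tip of the plus end; x runs along the axis out of the plus end, so the cell's middle is 32.5 mm along -x. y and z turn as it rolls.
- blue_1: Blue rechargeable cell, cylinder 26 mm in diameter, 65 mm long, 92 g, one black ring near its minus end; starts lying in a bay of the charger. Plus end: 13 mm wide white band, small steel button. Origin: on the cylinder's axis at the tip of the plus end; x runs along the axis out of the plus end, so the cell's middle is 32.5 mm along -x. y and z turn as it rolls.
- blue_2: Blue rechargeable cell, cylinder 26 mm in diameter, 65 mm long, 92 g, two black rings near its minus end; starts lying in a bay of the charger. Plus end: 13 mm wide white band, small steel button. Origin: on the cylinder's axis at the tip of the plus end; x runs along the axis out of the plus end, so the cell's middle is 32.5 mm along -x. y and z turn as it rolls.
- cell_charger: Black charger, 126 x 128 mm, fixed, display between its two open bays. Origin: on the bench midway between the bays; x along the bays, y across, z up. Bay middles at x = 0, y = +36 and -36 mm; a seated cell's axis lies along x, 32 mm high. V rests centre it sideways, its middle 44 mm is free for fingers down to the deck 18 mm below the axis. The red (plus) contact block of both bays is at +x, the black at -x.
- battery_box: White battery box without lid, 104 x 130 mm, fixed; black switch and green terminal between its two open bays. Origin: on the bench midway between the bays; x along the bays, y across, z up. Bay middles at x = 0, y = +36 and -36 mm; seated cell's axis along x, 28 mm high; bays built as in the charger. Red (plus) contact block: at +x in the bay at y = +36 mm, at -x in the bay at y = -36 mm (series).
- test_cradle: One-cell test cradle on a 150 x 60 mm plywood foot, fixed, empty; binding posts at x = +-61 mm. Origin: on the bench under the bay's middle; x along the bay, z up. Seated cell's axis along x, 30 mm high, either way round. Every bay here: contact blocks 79 mm apart inside (7 mm play at each end; soft spring and stud give no resistance), tops 5 mm above the cell's axis; V rests reach 20 mm to each side.
- bench_meter: Yellow and black hand multimeter lying face up left of the work, 162 x 86 x 51 mm, loose, a bystander. Origin: centre of its underside.
- remote: Slim black remote control, 42 x 112 x 14 mm, loose, a bystander in front of the work. Origin: centre of its underside.
- yellow_screwdriver: Screwdriver with a yellow handle, 25 x 158 x 28 mm, loose, a bystander in front of the work. Origin: centre of its underside.
Things that resemble listed ones, but are neither listed nor needed, are in the scene too. Leave any brown look-alike of the blue_2 alone. Leave any green look-alike of the blue_1 alone.

How it is judged:
On the way:
1. a cell is parked in the test cradle (((((x of orange_1 in the frame of test_cradle between 0.0235 and 0.0415 m and y of orange_1 in the frame of test_cradle between -0.008 and 0.008 m) or (x of orange_1 in the frame of test_cradle between -0.0415 and -0.0235 m and y of orange_1 in the frame of test_cradle between -0.008 and 0.008 m)) and z of orange_1 in the frame of test_cradle between 0.026 and 0.034 m and angle between the x axis of orange_1 and the x axis of test_cradle, either way round below 0.2 rad) or (((x of orange_2 in the frame of test_cradle between 0.0235 and 0.0415 m and y of orange_2 in the frame of test_cradle between -0.008 and 0.008 m) or (x of orange_2 in the frame of test_cradle between -0.0415 and -0.0235 m and y of orange_2 in the frame of test_cradle between -0.008 and 0.008 m)) and z of orange_2 in the frame of test_cradle between 0.026 and 0.034 m and angle between the x axis of orange_2 and the x axis of test_cradle, either way round below 0.2 rad) or (((x of blue_1 in the frame of test_cradle between 0.0235 and 0.0415 m and y of blue_1 in the frame of test_cradle between -0.008 and 0.008 m) or (x of blue_1 in the frame of test_cradle between -0.0415 and -0.0235 m and y of blue_1 in the frame of test_cradle between -0.008 and 0.008 m)) and z of blue_1 in the frame of test_cradle between 0.026 and 0.034 m and angle between the x axis of blue_1 and the x axis of test_cradle, either way round below 0.2 rad) or (((x of blue_2 in the frame of test_cradle between 0.0235 and 0.0415 m and y of blue_2 in the frame of test_cradle between -0.008 and 0.008 m) or (x of blue_2 in the frame of test_cradle between -0.0415 and -0.0235 m and y of blue_2 in the frame of test_cradle between -0.008 and 0.008 m)) and z of blue_2 in the frame of test_cradle between 0.026 and 0.034 m and angle between the x axis of blue_2 and the x axis of test_cradle, either way round below 0.2 rad))), for 0.2 s.
At the end, for the whole second after the job is handed in: Both orange cells lie in the charger and both blue cells in the battery box, one to a bay, at rest: plus end towards the bay's red contact and within 9 mm of its place along the bay, within 8 mm across it and 4 mm in height, axis within 0.2 rad of the bay's; so the test cradle is empty (((x of orange_1 in the frame of cell_charger between 0.0235 and 0.0415 m and y of orange_1 in the frame of cell_charger between 0.028 and 0.044 m) or (x of orange_1 in the frame of cell_charger between 0.0235 and 0.0415 m and y of orange_1 in the frame of cell_charger between -0.044 and -0.028 m)) and z of orange_1 in the frame of cell_charger between 0.028 and 0.036 m and angle between the x axis of each of orange_1, orange_2 and the x axis of cell_charger, either way round below 0.2 rad and linear speed of each of orange_1, orange_2, blue_1, blue_2 below 0.02 m/s and ((x of orange_2 in the frame of cell_charger between 0.0235 and 0.0415 m and y of orange_2 in the frame of cell_charger between 0.028 and 0.044 m) or (x of orange_2 in the frame of cell_charger between 0.0235 and 0.0415 m and y of orange_2 in the frame of cell_charger between -0.044 and -0.028 m)) and z of orange_2 in the frame of cell_charger between 0.028 and 0.036 m and ((x of blue_1 in the frame of battery_box between 0.0235 and 0.0415 m and y of blue_1 in the frame of battery_box between 0.028 and 0.044 m) or (x of blue_1 in the frame of battery_box between -0.0415 and -0.0235 m and y of blue_1 in the frame of battery_box between -0.044 and -0.028 m)) and z of blue_1 in the frame of battery_box between 0.024 and 0.032 m and angle between the x axis of each of blue_1, blue_2 and the x axis of battery_box, either way round below 0.2 rad and ((x of blue_2 in the frame of battery_box between 0.0235 and 0.0415 m and y of blue_2 in the frame of battery_box between 0.028 and 0.044 m) or (x of blue_2 in the frame of battery_box between -0.0415 and -0.0235 m and y of blue_2 in the frame of battery_box between -0.044 and -0.028 m)) and z of blue_2 in the frame of battery_box between 0.024 and 0.032 m); the robot touches nothing.
It fails at once if the multimeter is shifted by more than 30 mm (distance of bench_meter from where it was at the start of the episode above 0.03 m).
It fails at once if the remote control is shifted by more than 30 mm (distance of remote from where it was at the start of the episode above 0.03 m).
It fails at once if the screwdriver is shifted by more than 30 mm (distance of yellow_screwdriver from where it was at the start of the episode above 0.03 m).
It also fails if it takes over 120 s, if anything falls off the work surface, if the arm or the gripper's body presses on something with over 40 N, if the wrist force passes 120 N, or if a joint passes its speed limit or range.

ROBOT

A 6-joint arm with a two-finger parallel gripper is mounted at the origin on a cart in front of the work surface, level with it; the furniture and walls round the work are solid. World frame = base frame: x ahead of the robot, y to its left, z up, the work surface at z = 0. Lengths are in m, angles in rad, forces in N, time in s.
With the tool pointing down it reaches from about 0.425 to 0.925 m from the base axis. Payload 12.5 kg.
Tool frame: the origin (TCP) lies on the front face of the gripper's body, between the roots of the fingers; the fingertips stand 73 mm ahead of it and the grasp point (between the pads) lies 54 mm ahead of it; z points along the fingers, y is the line along which they close (so a half turn about z gives the same grasp; the last joint's range is limited). The gripper opens to 85 mm and grips with 20 to 120 N. Pads are 22 mm wide; open, the fingers measure 114 mm over their backs; the gripper's body (76 mm by 85 mm) begins 54 mm behind the grasp point. The pads swing forward as they close: fully open they stand 13 mm farther back than shut.
Start: joints at [1.049, 0.491, 1.559, -0, 1.092, -0.106], TCP at [0.252, 0.572, 0.304] pointing down, gripper open.
Joint ranges: [-3.1, 3.1], [-0.84, 2.19], [0.05, 2.79], [-1.13, 4.28], [0.06, 2.93], [-2.69, 2.69]. Speed limits (rad/s): [2.22, 2.22, 2.79, 3.14, 3.14, 3.14].

INTERFACE

Orientations are given as a unit quaternion [x, y, z, w].
In Python, from bench import * gives the robot as it stands.
- The arm moves only by the tool servo_tool, never from a script. Its arguments are lists of equal length, an entry for each row: "slide": the shift along the world's x, y, z in units of 250 mm (1.0 is 250 mm), a list of three; "twist": the turn about the world's z in units of 60 degrees (1.0 is 60 degrees). In form: {"slide": [[x, y, z], ...], "twist": [twist, ...]}. A call has 1 to 5 rows; each row is the pose to reach, as a shift and turn from the pose commanded when the call began; what a row does not reach only later rows make up. A row lasts 1/12 s, in which the tool goes at most 41.7 mm and 7.16 degrees, less where a joint would pass 70% of its speed; a pose out of reach is approached as far as the arm can. A call with a number of a shift or a turn outside -1 to 1 is refused whole. A call with a gripper value outside its range is refused whole. "claw" is the opening, from -1 (shut) to 1 (fully open), set as the call begins (left out, the last holds). The fingers move at their own pace and stop on an object; "force" is the grip in N (left out, the last holds). Time passes only in rows, so rows that repeat a pose let the fingers close. It gives the time, the measured TCP pose, the force, the opening and the grip force at its end, in the units of the state.
- get_state(): the state, without advancing time (a new reading comes with each control period).
- snapshot(name): name is "side" or "top"; returns (picture, depth): 400x640x3 uint8, blue, green, red; 400x640 float32, m along the optical axis (not along the pixel's ray), 0 where there is no reading.
- camera_info(name): a dict with "K" (3x3 intrinsics, pixels), "k1" (the pictures are not rectified: a ray, as slopes to the right and down, at radius r is drawn at 1 + k1 r^2 times it, then the intrinsics apply), "T" (4x4, takes a point from camera to world coordinates). Camera axes: x right, y down, z forward; pixel columns grow to the right and rows downward; lengths in m; the calibration is good to about 2 mm. A picture is of the moment at which its call begins. camera_info takes no time and is no camera call.
- finish_job(): hands the job in; it is judged then, once.
The state is a dict: "time": time; "qpos": joint angles; "qd": joint speeds; "joint_efforts": joint torques, N m; "position": TCP position; "ee_rot": TCP orientation; "contact_force": force on the tool from outside, world axes, zero at the start; "wrist_torque": the same for the moment, N m; "opening": opening from 0.0 (shut) to 1.0 (fully open); "gripper_force": force on a finger pad.
Only numpy, scipy, OpenCV 4.12 (cv2) and the standard library are available. Lean on these libraries where they do the work, as an engineer would, in place of code of your own. Each camera call takes 0.05 s, during which the arm holds its last target. There are 200 camera calls.

## Working session

There is one attempt and no reset: what is moved stays moved. The work goes in short steps, Python scripts to look and compute and a tool call to move; the robot and the scene stay as the last step left them, time stands still between calls to the robot, and variables do not carry over. Pictures are saved under pics/ and viewed, at most 14 in all, crops included, and the job is handed in when it is done.

Besides the shell and the picture viewer there is one more tool, called in YAML: its name, and indented under it one key for each argument. servo_tool: Moves the arm, as the interface text tells. Its arguments: {"type":"object","properties":{"slide":{"type":"array"},"twist":{"type":"array"},"claw":{"type":"number"},"force":{"type":"number"}},"required":["slide","twist"]}

```bash
mkdir -p pics; ls
python3 - <<'E'
from bench import *
import cv2
for n in ("top","side"):
    p,d=snapshot(n); cv2.imwrite(f"pics/{n}0.png",p)
    c=camera_info(n); print(n,c)
s=get_state(); print(s)
E
```

```text
pics
top {'K': array([[484.66524702,   0.        , 317.01500284],
       [  0.        , 484.66524702, 193.18640496],
       [  0.        ,   0.        ,   1.        ]]), 'k1': -0.056090896675577755, 'T': array([[ 0.02400815, -0.9944912 ,  0.10203367,  0.42260752],
       [-0.99962329, -0.02523848, -0.01078405,  0.07264499],
       [ 0.01329982, -0.10173632, -0.99472249,  1.25364296],
       [ 0.        ,  0.        ,  0.        ,  1.        ]])}
side {'K': array([[462.1551239 ,   0.        , 315.51621626],
       [  0.        , 462.1551239 , 200.97104657],
       [  0.        ,   0.        ,   1.        ]]), 'k1': -0.08331165468729365, 'T': array([[ 0.99832723,  0.0326913 , -0.04768664,  0.59222848],
       [ 0.05594009, -0.75458588,  0.65381255, -0.81184642],
       [-0.01460969, -0.65538647, -0.75515239,  1.04211071],
       [ 0.        ,  0.        ,  0.        ,  1.        ]])}
{'time': 0.1, 'qpos': array([ 1.04940546e+00,  4.91496769e-01,  1.55941331e+00, -2.50316688e-05,
        1.09168110e+00, -1.05590405e-01]), 'qd': array([ 0.00015107, -0.00112954, -0.00203893, -0.00014385, -0.00252775,
       -0.00038863]), 'joint_efforts': array([ 2.78477099e-03, -6.19452024e+01, -2.62023193e+01, -1.49310058e-04,
        2.91209253e-03,  6.96878919e-05]), 'position': array([0.25236186, 0.57163905, 0.30337915]), 'ee_rot': array([ 2.06400125e-01,  9.78467546e-01, -4.78356221e-04, -1.43401227e-04]), 'contact_force': array([-0.56047853,  0.68262965, -0.35434257]), 'wrist_torque': array([0.01355615, 0.04830463, 0.0680541 ]), 'gripper_force': 0.0, 'opening': 1.0015748645748428}
```

View pics/top0.png

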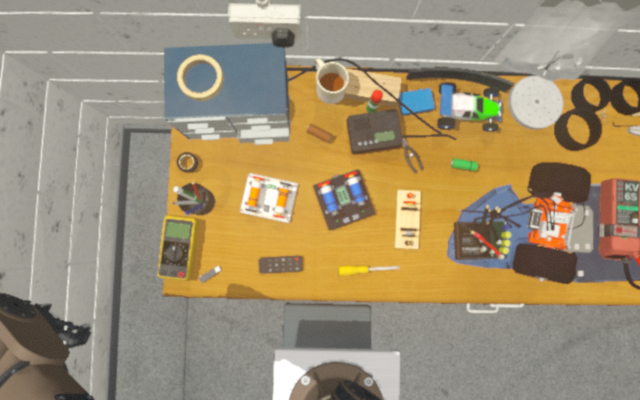

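View pics/side0.png

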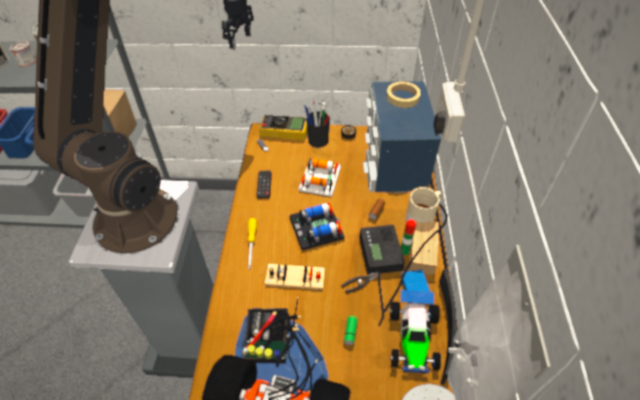

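The top view shows the battery box at about (269,198), the charger at (345,200) and the cradle at (407,219). The remote is at (281,264), the screwdriver at (368,269) and the meter at (180,248). I'll measure next.

```bash
cat > h.py <<'E'
from bench import *
import cv2, numpy as np
def ray(n,uv):
    c=camera_info(n);K=c["K"];T=c["T"]
    d=(np.array(uv,float)-K[:2,2])/[K[0,0],K[1,1]]; u=d.copy()
    for _ in range(8): u=d/(1+c["k1"]*(u@u))
    return T[:3,3],T[:3,:3]@np.array([u[0],u[1],1.])
def onz(n,uv,z):
    o,r=ray(n,uv); return (o+r*(z-o[2])/r[2])
def blobs(n,p,roi,lo,hi,amin=25):
    x0,y0,x1,y1=roi
    m=cv2.inRange(cv2.cvtColor(p,cv2.COLOR_BGR2HSV)[y0:y1,x0:x1],lo,hi)
    k,l,s,c=cv2.connectedComponentsWithStats(m)
    return [(s[i,4],c[i]+[x0,y0],np.argwhere(l==i)[:,::-1]+[x0,y0]) for i in range(1,k) if s[i,4]>=amin]
E
python3 - <<'E'
from h import *
p=cv2.imread("pics/top0.png")
cv2.imwrite("pics/crop0.png",cv2.resize(p[155:260,235:430],None,fx=4,fy=4,interpolation=cv2.INTER_CUBIC))
for nm,roi,lo,hi in (("or",(240,170,300,225),(5,140,120),(20,255,255)),("bl",(312,165,378,232),(100,120,80),(125,255,255))):
    for a,c,pts in blobs("top",p,roi,lo,hi): print(nm,a,c.round(1),onz("top",c,.035).round(4))
p=cv2.imread("pics/side0.png")
cv2.imwrite("pics/crops.png",cv2.resize(p[145:300,255:350],None,fx=4,fy=3.8,interpolation=cv2.INTER_CUBIC))
E
```

```text
or 1042 [271.5 196.1] [0.5373 0.1741 0.035 ]
or 99 [254.1 197.6] [0.5325 0.2178 0.035 ]
or 112 [282.8 196.5] [0.5369 0.1455 0.035 ]
bl 89 [355.6 189.2] [ 0.5603 -0.0379  0.035 ]
bl 128 [329.6 200.8] [0.5291 0.0272 0.035 ]
bl 28 [359.2 198.8] [ 0.5362 -0.0475  0.035 ]
```

View pics/crop0.png

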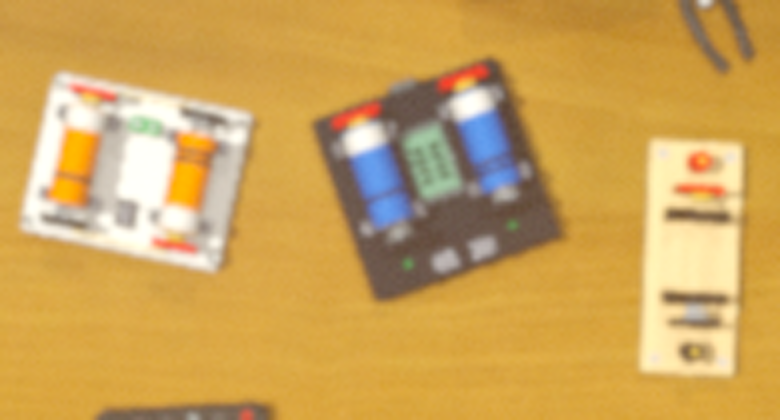

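View pics/crops.png

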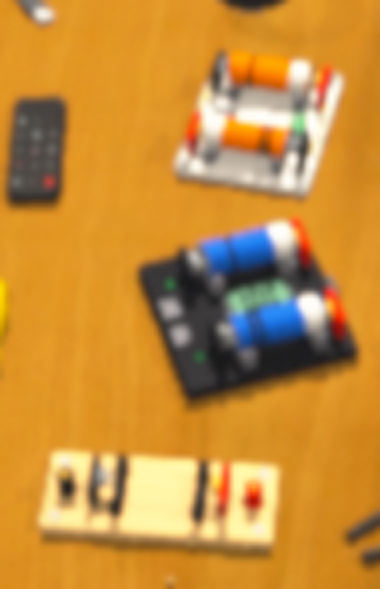

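The crops make the layout clear. In the box, the left orange cell has one ring and its plus end to the far side; the right one has two rings and its plus end near. Both blue cells have plus to the far side, the red end of the charger. The cradle is empty. Next I'll compute poses from the plate corners and check them against the contacts.

Run:
```python
from h import *
p=cv2.imread("pics/top0.png")
C={"box":([(58,72),(253,112),(218,270),(22,232)],.010),"chg":([(313,122),(490,58),(563,235),(380,300)],.014),"crd":([(648,138),(744,143),(737,376),(640,372)],.010)}
for k,(c,z) in C.items():
    w=np.array([onz("top",(235+(a+.5)/4-.5,155+(b+.5)/4-.5),z)[:2] for a,b in c])
    x=(w[0]+w[1]-w[2]-w[3])/2; y=(w[0]+w[3]-w[1]-w[2])/2
    print(k,w.mean(0).round(4),"len",np.linalg.norm(x).round(4),np.linalg.norm(y).round(4),"yaw",np.degrees([np.arctan2(x[1],x[0]),np.arctan2(-y[0],y[1])]).round(1))
hsv=cv2.cvtColor(p,cv2.COLOR_BGR2HSV)
for nm,hr in (("orange",(8,22)),("blue",(100,125))):
    for a,c,pts in blobs("top",p,(235,160,425,235),(hr[0],190,150) if nm=="orange" else (hr[0],120,80),(hr[1],255,255),20): print(nm,a,c.round(1),onz("top",c,.035)[:2].round(4))
for lo,hi in (((0,150,120),(6,255,255)),((172,150,120),(180,255,255))):
    for a,c,pts in blobs("top",p,(235,160,425,235),lo,hi,8): print("red",a,c.round(1),onz("top",c,.035)[:2].round(4))
```

```text
box [0.5361 0.1824] len 0.1052 0.1286 yaw [-10.6  -9.9]
chg [ 0.536  -0.0099] len 0.1228 0.1233 yaw [22.6 21.2]
crd [ 0.4898 -0.1762] len 0.1507 0.0626 yaw [-1.5 -1.3]
orange 76 [394.5 163.5] [ 0.6288 -0.1366]
orange 117 [253.2 196.2] [0.5359 0.2203]
orange 102 [282.1 197.6] [0.5341 0.1473]
blue 89 [355.6 189.2] [ 0.5603 -0.0379]
blue 128 [329.6 200.8] [0.5291 0.0272]
blue 28 [359.2 198.8] [ 0.5362 -0.0475]
red 32 [350.3 173.8] [ 0.5992 -0.0239]
red 28 [323.5 183.3] [0.5731 0.0437]
```

```bash
cat >> h.py <<'E'
def pix(n,P):
    c=camera_info(n); T=c["T"]; q=(np.asarray(P)-T[:3,3])@T[:3,:3]; s=q[:,:2]/q[:,2:]
    s=s*(1+c["k1"]*(s**2).sum(1,keepdims=True)); return s@c["K"][:2,:2]+c["K"][:2,2]
def panel(n,p,o,yaw,z,hx,hy,s):
    Y,X=np.meshgrid(np.arange(hy,-hy,-1/s),np.arange(hx,-hx,-1/s)); c,si=np.cos(yaw),np.sin(yaw)
    X=X/1e3;Y=Y/1e3
    P=np.stack([o[0]+c*X-si*Y,o[1]+si*X+c*Y,np.full(X.shape,z)],-1).reshape(-1,3)
    uv=pix(n,P).reshape(X.shape+(2,)).astype(np.float32)
    im=cv2.remap(p,uv,None,cv2.INTER_CUBIC)
    for v in range(-int(hx)//10*10+10,int(hx),10): cv2.line(im,(0,int((hx-v)*s)),(im.shape[1],int((hx-v)*s)),(255,0,255) if v==0 else (160,160,160),1)
    for v in (-36,0,36): cv2.line(im,(int((hy-v)*s),0),(int((hy-v)*s),im.shape[0]),(255,0,255),1)
    return im
B=dict(box=(np.array([.5361,.1824]),np.radians(-10.3),.028),chg=(np.array([.536,-.0099]),np.radians(21.5),.032),crd=(np.array([.4898,-.1762]),np.radians(-1.4),.030))
def show(p,f):
    cv2.imwrite(f,np.hstack([panel("top",p,*B["box"],72,60,2.6),panel("top",p,*B["chg"],72,60,2.6),panel("top",p,*B["crd"],72,30,2.6)]))
E
python3 -c '
from h import *
show(cv2.imread("pics/top0.png"),"pics/pan0.png")'
```

```text
(no output)
```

View pics/pan0.png

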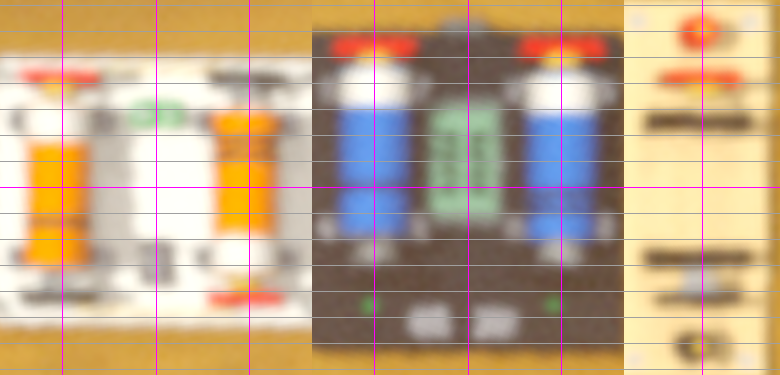

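The aligned panels show the charger's bay centre 11 mm ahead of its plate centre (contacts and rests agree). The box and cradle origins are good to about 1 mm. Next I'll check the heights between the bays and build the waypoint table.

```bash
cat >> h.py <<'E'
B=dict(box=(np.array([.5363,.1836]),np.radians(-10.3),.028),chg=(np.array([.5462,-.0059]),np.radians(21.5),.032),crd=(np.array([.4891,-.1762]),np.radians(-1.4),.030))
def at(k,x,y):
    o,a,z=B[k]; return np.array([o[0]+np.cos(a)*x-np.sin(a)*y,o[1]+np.sin(a)*x+np.cos(a)*y])
def phi():
    s=get_state(); q=s["ee_rot"]; return s,np.degrees(2*np.arctan2(q[0],q[1])) # see use
E
python3 - <<'E'
from h import *
p,d=snapshot("top"); T=camera_info("top")["T"]
for k in ("box","chg"):
  for x in (-20,-10,0,10,20):
    r=[]
    for y in (-16,-10,-5,0,5,10,16,36):
        P=at(k,x/1e3,y/1e3); u,v=pix("top",np.array([[*P,.02]]))[0]; o,ry=ray("top",(u,v)); r.append((o+ry*d[int(round(v)),int(round(u))])[2]*1e3)
    print(k,x,np.round(r))
for k,x,y in (("box",.0005,.036),("box",-.0005,-.036),("box",0,.036),("box",0,-.036),("chg",.0035,.036),("chg",.001,-.036),("chg",0,.036),("chg",0,-.036),("crd",0,0)): print(k,x,y,at(k,x,y).round(4))
E
```

```text
box -20 [ 7. 11. 12. 11.  7.  5.  5. 38.]
box -10 [ 9.  4. 12.  9.  7. 11. 12. 36.]
box 0 [10. 14.  7. 13. 10. 11.  9. 38.]
box 10 [ 9. 10.  7.  9.  7.  9.  8. 41.]
box 20 [10.  7.  8.  5. 12. 10. 10. 42.]
chg -20 [12. 17. 17. 19. 13. 10. 11. 42.]
chg -10 [14. 13. 11. 18. 14. 17. 11. 45.]
chg 0 [13. 19. 17. 13. 18. 15. 11. 44.]
chg 10 [14. 11. 16. 16. 16. 14. 15. 45.]
chg 20 [11. 13. 16. 11.  9. 13. 13. 46.]
box 0.0005 0.036 [0.5432 0.2189]
box -0.0005 -0.036 [0.5294 0.1483]
box 0 0.036 [0.5427 0.219 ]
box 0 -0.036 [0.5299 0.1482]
chg 0.0035 0.036 [0.5363 0.0289]
chg 0.001 -0.036 [ 0.5603 -0.039 ]
chg 0 0.036 [0.533  0.0276]
chg 0 -0.036 [ 0.5594 -0.0394]
crd 0 0 [ 0.4891 -0.1762]
```

servo_tool:
  slide:
    - [0.45,-0.55,-0.2]
    - [0.45,-0.55,-0.2]
    - [0.45,-0.55,-0.2]
    - [0.45,-0.55,-0.2]
    - [0.45,-0.55,-0.2]
  twist: [0.225,0.225,0.225,0.225,0.225]
  claw: 0.3
  force: 40

```text
time: 0.57
position: [0.3667, 0.4311, 0.2525]
ee_rot: [0.091, 0.996, -0.001, -0.001]
contact_force: [0.3, 0.0, -0.2]
opening: 0.647
gripper_force: 0.0
```

servo_tool:
  slide:
    - [0.45,-0.55,-0.2]
    - [0.45,-0.55,-0.2]
    - [0.45,-0.55,-0.2]
    - [0.45,-0.55,-0.2]
    - [0.45,-0.55,-0.2]
  twist: [0,0,0,0,0]

```text
time: 0.98
position: [0.4795, 0.2934, 0.2025]
ee_rot: [0.091, 0.996, -0.0, -0.0]
contact_force: [-0.2, 0.5, 0.5]
opening: 0.649
gripper_force: 0.0
```

servo_tool:
  slide:
    - [0.266,-0.312,-0.176]
    - [0.266,-0.312,-0.176]
    - [0.266,-0.312,-0.176]
    - [0.266,-0.312,-0.176]
    - [0.266,-0.312,-0.176]
  twist: [0,0,0,0,0]

```text
time: 1.4
position: [0.5444, 0.2175, 0.159]
ee_rot: [0.091, 0.996, -0.0, -0.001]
contact_force: [-0.4, 0.8, 0.1]
opening: 0.649
gripper_force: 0.0
```

servo_tool:
  slide:
    - [-0.004,0.006,-0.1]
    - [-0.004,0.006,-0.18]
    - [-0.004,0.006,-0.24]
    - [-0.004,0.006,-0.28]
    - [-0.004,0.006,-0.296]
  twist: [0,0,0,0,0]

```text
time: 1.82
position: [0.5422, 0.221, 0.085]
ee_rot: [0.089, 0.996, -0.0, -0.001]
contact_force: [0.4, -0.6, -0.4]
opening: 0.648
gripper_force: 0.0
```

servo_tool:
  slide:
    - [0,0,0]
    - [0,0,0]
    - [0,0,0]
    - [0,0,0]
    - [0,0,0]
  twist: [0,0,0,0,0]
  claw: -1
  force: 40

```text
time: 2.23
position: [0.5431, 0.2203, 0.0869]
ee_rot: [0.09, 0.996, 0.0, 0.001]
contact_force: [-2.2, -1.8, 5.6]
opening: 0.289
gripper_force: 39.5
```

servo_tool:
  slide:
    - [0,0,0]
    - [0,0,0]
    - [0,0,0.03]
    - [0,0,0.06]
    - [0,0,0.1]
  twist: [0,0,0,0,0]

```text
time: 2.65
position: [0.5429, 0.2203, 0.1116]
ee_rot: [0.09, 0.996, 0.0, -0.0]
contact_force: [0.1, -0.1, -1.0]
opening: 0.289
gripper_force: 39.5
```

servo_tool:
  slide:
    - [0,0,0.15]
    - [0,-0.1,0.2]
    - [0,-0.25,0.2]
    - [0,-0.4,0.2]
    - [0,-0.55,0.2]
  twist: [0,0,0.05,0.1,0.15]

```text
time: 3.07
position: [0.5428, 0.0816, 0.1624]
ee_rot: [0.01, 1.0, 0.0, 0.001]
contact_force: [1.1, -0.1, -0.9]
opening: 0.286
gripper_force: 39.7
```

servo_tool:
  slide:
    - [-0.05,-0.16,0]
    - [-0.1,-0.32,0]
    - [-0.15,-0.48,0]
    - [-0.18,-0.64,0]
    - [-0.215,-0.8,0]
  twist: [0,0,0,0,0]

```text
time: 3.48
position: [0.4886, -0.1191, 0.162]
ee_rot: [0.011, 1.0, -0.0, 0.001]
contact_force: [1.0, -0.9, -0.9]
opening: 0.288
gripper_force: 39.7
```

servo_tool:
  slide:
    - [0,-0.12,0]
    - [0,-0.2,0]
    - [0,-0.236,0]
    - [0,-0.236,0]
    - [0,-0.236,0]
  twist: [0,0,0,0,0]

```text
time: 3.9
position: [0.4891, -0.1758, 0.1613]
ee_rot: [0.012, 1.0, 0.0, 0.0]
contact_force: [-0.2, 0.3, -0.5]
opening: 0.284
gripper_force: 39.7
```

```bash
python3 -c '
from h import *
p,d=snapshot("side"); cv2.imwrite("pics/s1.png",cv2.resize(p[130:310,220:380],None,fx=4,fy=3.3,interpolation=cv2.INTER_CUBIC)); print(get_state()["position"])'
```

```text
[ 0.48911544 -0.17522287  0.16116418]
```

View pics/s1.png

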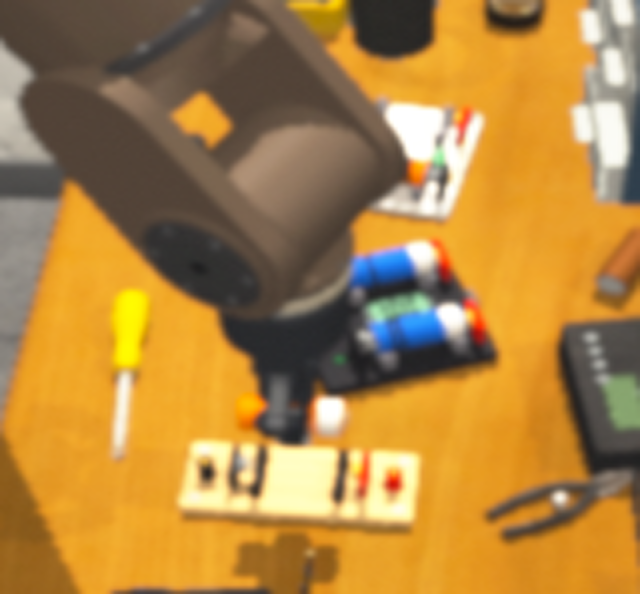

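The side view shows the cell held level and centred in the fingers above the cradle. I'll lower it and release.

servo_tool:
  slide:
    - [0,0,-0.12]
    - [0,0,-0.2]
    - [0,0,-0.25]
    - [0,0,-0.275]
    - [0,0,-0.284]
  twist: [0,0,0,0,0]

```text
time: 4.37
position: [0.4891, -0.1749, 0.0892]
ee_rot: [0.011, 1.0, 0.0, -0.001]
contact_force: [-0.6, 0.9, 0.1]
opening: 0.289
gripper_force: 39.7
```

servo_tool:
  slide:
    - [0,0,0]
    - [0,0,0]
    - [0,0,0]
    - [0,0,0]
    - [0,0,0.04]
  twist: [0,0,0,0,0]
  claw: 0.3

```text
time: 4.78
position: [0.4889, -0.1761, 0.0996]
ee_rot: [0.012, 1.0, 0.0, -0.001]
contact_force: [-0.3, -0.1, -0.8]
opening: 0.65
gripper_force: 0.0
```

servo_tool:
  slide:
    - [0,0,0.08]
    - [0,0,0.15]
    - [0,0,0.25]
    - [0,0,0.25]
    - [0,0,0.25]
  twist: [0,0,0,0,0]

```text
time: 5.2
position: [0.4895, -0.1764, 0.1644]
ee_rot: [0.012, 1.0, -0.001, 0.002]
contact_force: [0.1, 0.3, -1.2]
opening: 0.651
gripper_force: 0.0
```

servo_tool:
  slide:
    - [0.07,0.14,0]
    - [0.14,0.28,0]
    - [0.21,0.42,0]
    - [0.285,0.549,0]
    - [0.285,0.549,0]
  twist: [0.08,0.16,0.24,0.32,0.382]

```text
time: 5.62
position: [0.5624, -0.0344, 0.1621]
ee_rot: [-0.191, 0.982, 0.0, 0.0]
contact_force: [-1.4, 0.6, 0.0]
opening: 0.651
gripper_force: 0.0
```

```bash
python3 -c '
from h import *
p,d=snapshot("top"); show(p,"pics/pan1.png"); s=get_state(); print(s["position"],s["ee_rot"])'
```

```text
[ 0.56117062 -0.03624948  0.16183064] [-1.93221354e-01  9.81155154e-01  1.84851951e-04 -1.96347304e-04]
```

View pics/pan1.png

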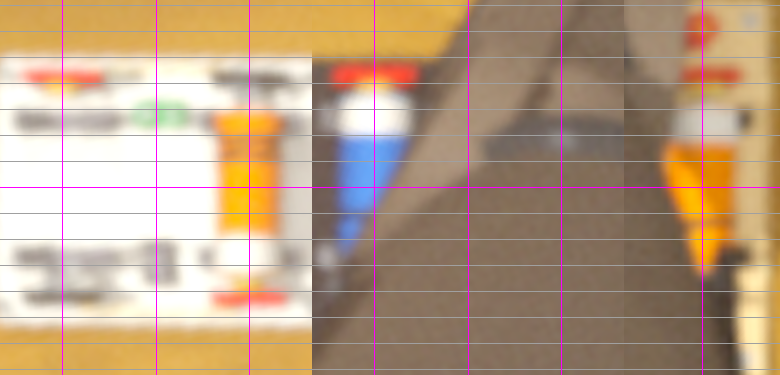

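The panel shows the orange cell seated in the cradle, with its band at rows 108–145. Next I'll pick the right blue cell.

servo_tool:
  slide:
    - [-0.003,-0.002,-0.1]
    - [-0.003,-0.002,-0.18]
    - [-0.003,-0.002,-0.24]
    - [-0.003,-0.002,-0.27]
    - [-0.003,-0.002,-0.284]
  twist: [0,0,0,0,0]

```text
time: 6.08
position: [0.559, -0.04, 0.0901]
ee_rot: [-0.186, 0.982, 0.0, -0.001]
contact_force: [-0.2, 1.5, -0.3]
opening: 0.645
gripper_force: 0.0
```

servo_tool:
  slide:
    - [0,0,0]
    - [0,0,0]
    - [0,0,0]
    - [0,0,0]
    - [0,0,0]
  twist: [0,0,0,0,0]
  claw: -1

```text
time: 6.5
position: [0.5589, -0.038, 0.0925]
ee_rot: [-0.187, 0.982, 0.001, -0.001]
contact_force: [-4.2, 15.5, 5.8]
opening: 0.289
gripper_force: 39.4
```

servo_tool:
  slide:
    - [0,0,0]
    - [0,0,0.03]
    - [0,0,0.1]
    - [0,0,0.2]
    - [0,0,0.3]
  twist: [0,0,0,0,0]

```text
time: 6.92
position: [0.5596, -0.0396, 0.168]
ee_rot: [-0.187, 0.982, -0.0, 0.0]
contact_force: [0.8, 0.4, -1.1]
opening: 0.287
gripper_force: 39.6
```

servo_tool:
  slide:
    - [0,0.16,0]
    - [-0.02,0.32,0]
    - [-0.04,0.48,0]
    - [-0.06,0.64,0]
    - [-0.066,0.8,0]
  twist: [-0.11,-0.22,-0.33,-0.44,-0.53]

```text
time: 7.33
position: [0.5427, 0.1597, 0.1677]
ee_rot: [0.092, 0.996, 0.0, 0.001]
contact_force: [2.1, -0.3, -1.3]
opening: 0.287
gripper_force: 39.7
```

servo_tool:
  slide:
    - [0,0.12,0]
    - [0,0.2,0]
    - [0,0.236,0]
    - [0,0.236,0]
    - [0,0.236,0]
  twist: [0,0,0,0,0]

```text
time: 7.75
position: [0.5433, 0.2169, 0.1669]
ee_rot: [0.089, 0.996, 0.0, 0.0]
contact_force: [0.5, -0.5, -0.8]
opening: 0.287
gripper_force: 39.7
```

servo_tool:
  slide:
    - [0,0,0]
    - [0,0,-0.04]
    - [0,0,-0.1]
    - [0,0,-0.16]
    - [0,0,-0.2]
  twist: [0,0,0,0,0]

```text
time: 8.17
position: [0.5431, 0.2162, 0.1147]
ee_rot: [0.09, 0.996, -0.0, -0.001]
contact_force: [-1.2, 0.4, -1.2]
opening: 0.292
gripper_force: 39.7
```

servo_tool:
  slide:
    - [0,0.014,-0.03]
    - [0,0.014,-0.06]
    - [0,0.014,-0.09]
    - [0,0.014,-0.1]
    - [0,0.014,-0.1]
  twist: [0,0,0,0,0]

```text
time: 8.58
position: [0.5432, 0.2208, 0.0908]
ee_rot: [0.089, 0.996, -0.0, -0.0]
contact_force: [0.1, -0.1, -0.8]
opening: 0.291
gripper_force: 39.7
```

servo_tool:
  slide:
    - [0,0,0]
    - [0,0,0]
    - [0,0,0]
    - [0,0,0]
    - [0,0,0.04]
  twist: [0,0,0,0,0]
  claw: 0.3

```text
time: 9.0
position: [0.5428, 0.2207, 0.1007]
ee_rot: [0.089, 0.996, -0.0, -0.001]
contact_force: [-0.3, -1.0, -0.5]
opening: 0.65
gripper_force: 0.0
```

servo_tool:
  slide:
    - [0,0,0.08]
    - [0,0,0.15]
    - [0,0,0.25]
    - [0,0,0.25]
    - [0,0,0.25]
  twist: [0,0,0,0,0]

```text
time: 9.42
position: [0.5436, 0.221, 0.1658]
ee_rot: [0.089, 0.996, 0.001, 0.002]
contact_force: [0.7, 0.9, -0.6]
opening: 0.649
gripper_force: 0.0
```

servo_tool:
  slide:
    - [-0.03,-0.14,0]
    - [-0.055,-0.286,0]
    - [-0.055,-0.286,0]
    - [-0.055,-0.286,0]
    - [-0.055,-0.286,-0.05]
  twist: [0,0,0,0,0]

```text
time: 9.83
position: [0.5303, 0.1495, 0.1526]
ee_rot: [0.089, 0.996, 0.0, 0.001]
contact_force: [1.1, 1.0, 0.4]
opening: 0.649
gripper_force: 0.0
```

servo_tool:
  slide:
    - [0,0,-0.08]
    - [0,0,-0.16]
    - [0,0,-0.22]
    - [0,0,-0.25]
    - [0,0,-0.26]
  twist: [0,0,0,0,0]

```text
time: 10.25
position: [0.5292, 0.15, 0.085]
ee_rot: [0.089, 0.996, -0.0, -0.001]
contact_force: [-0.7, -0.1, 0.3]
opening: 0.648
gripper_force: 0.0
```

servo_tool:
  slide:
    - [0,0,0]
    - [0,0,0]
    - [0,0,0]
    - [0,0,0]
    - [0,0,0]
  twist: [0,0,0,0,0]
  claw: -1

```text
time: 10.67
position: [0.5298, 0.1495, 0.0872]
ee_rot: [0.089, 0.996, 0.0, 0.001]
contact_force: [0.0, 0.8, 5.2]
opening: 0.29
gripper_force: 39.5
```

servo_tool:
  slide:
    - [0,0,0]
    - [0,0,0.03]
    - [0,0,0.1]
    - [0,0,0.2]
    - [0,0,0.32]
  twist: [0,0,0,0,0]

```text
time: 11.08
position: [0.529, 0.1492, 0.1667]
ee_rot: [0.089, 0.996, -0.0, -0.001]
contact_force: [-0.3, -0.7, -1.0]
opening: 0.287
gripper_force: 39.4
```

servo_tool:
  slide:
    - [0.02,-0.1,0]
    - [0.04,-0.2,0]
    - [0.06,-0.3,0]
    - [0.08,-0.4,0]
    - [0.1,-0.5,0]
  twist: [-0.118,-0.236,-0.354,-0.472,-0.59]

```text
time: 11.5
position: [0.5545, 0.0232, 0.167]
ee_rot: [0.39, 0.921, 0.0, 0.0]
contact_force: [0.8, 0.8, -0.1]
opening: 0.29
gripper_force: 39.4
```

servo_tool:
  slide:
    - [0.01,-0.1,0]
    - [0.022,-0.2,0]
    - [0.022,-0.251,0]
    - [0.022,-0.251,0]
    - [0.022,-0.251,0]
  twist: [-0.118,-0.236,-0.354,-0.472,-0.59]

```text
time: 11.92
position: [0.5599, -0.0395, 0.1668]
ee_rot: [0.652, 0.758, 0.0, 0.0]
contact_force: [-1.1, 1.5, -0.8]
opening: 0.288
gripper_force: 39.3
```

servo_tool:
  slide:
    - [0,0,0]
    - [0,0,0]
    - [0,0,0]
    - [0,0,0]
    - [0,0,0]
  twist: [-0.118,-0.236,-0.354,-0.472,-0.59]

```text
time: 12.33
position: [0.5599, -0.0384, 0.1669]
ee_rot: [0.852, 0.524, 0.0, 0.0]
contact_force: [-0.7, 0.3, -0.7]
opening: 0.288
gripper_force: 39.3
```

servo_tool:
  slide:
    - [0,0,0]
    - [0,0,0]
    - [0,0,0]
    - [0,0,0]
    - [0,0,0]
  twist: [-0.118,-0.236,-0.354,-0.472,-0.59]

```text
time: 12.75
position: [0.5599, -0.0384, 0.1669]
ee_rot: [0.971, 0.241, -0.0, 0.0]
contact_force: [-0.7, 0.3, -1.0]
opening: 0.285
gripper_force: 39.3
```

servo_tool:
  slide:
    - [0,0,0]
    - [0,0,0]
    - [0,0,0]
    - [0,0,0]
    - [0,0,0]
  twist: [-0.11,-0.11,-0.11,-0.11,-0.11]

```text
time: 13.17
position: [0.56, -0.0383, 0.1666]
ee_rot: [0.982, 0.189, 0.0, 0.0]
contact_force: [-0.1, 0.7, -0.9]
opening: 0.291
gripper_force: 39.3
```

servo_tool:
  slide:
    - [-0.002,0,-0.1]
    - [-0.002,0,-0.19]
    - [-0.002,0,-0.25]
    - [-0.002,0,-0.285]
    - [-0.002,0,-0.3]
  twist: [0,0,0,0,0]

```text
time: 13.58
position: [0.559, -0.038, 0.091]
ee_rot: [0.982, 0.188, -0.001, -0.001]
contact_force: [-12.1, 9.8, 35.4]
opening: 0.287
gripper_force: 43.1
```

servo_tool:
  slide:
    - [0,0,0]
    - [0,0,0]
    - [0,0,0]
    - [0,0,0]
    - [0,0,0.04]
  twist: [0,0,0,0,0]
  claw: 0.3

```text
time: 14.0
position: [0.5591, -0.0383, 0.1008]
ee_rot: [0.982, 0.187, -0.001, -0.0]
contact_force: [0.5, -0.3, -0.6]
opening: 0.652
gripper_force: 0.0
```

servo_tool:
  slide:
    - [0,0,0.08]
    - [0,0,0.15]
    - [0,0,0.25]
    - [0,0,0.25]
    - [0,0,0.25]
  twist: [0,0,0,0,0]

```text
time: 14.42
position: [0.5599, -0.0384, 0.1658]
ee_rot: [0.982, 0.187, 0.002, 0.001]
contact_force: [-0.6, 0.2, 0.1]
opening: 0.649
gripper_force: 0.0
```

servo_tool:
  slide:
    - [-0.05,0.14,0]
    - [-0.103,0.272,0]
    - [-0.103,0.272,0]
    - [-0.103,0.272,0]
    - [-0.103,0.272,0]
  twist: [0,0,0,0,0]

```text
time: 14.83
position: [0.5339, 0.0296, 0.1637]
ee_rot: [0.982, 0.188, -0.0, 0.0]
contact_force: [-0.1, -0.5, 0.3]
opening: 0.644
gripper_force: 0.0
```

```bash
python3 -c '
from h import *
p,d=snapshot("side"); cv2.imwrite("pics/s2.png",cv2.resize(p[130:310,220:380],None,fx=4,fy=3.3,interpolation=cv2.INTER_CUBIC)); s=get_state(); print(s["position"])'
```

```text
[0.53407647 0.02917133 0.16368696]
```

View pics/s2.png

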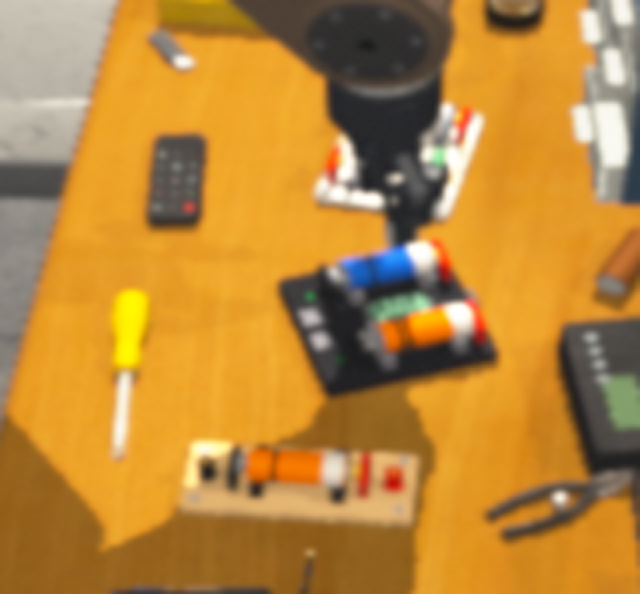

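The side view shows the orange cell seated in the charger's right bay (about (430,328)), a little toward the plus end, and the cradle cell in place. I'll check that cell from the top at the end. Next I'll pick the left blue cell.

servo_tool:
  slide:
    - [0,0,-0.1]
    - [0,0,-0.18]
    - [0,0,-0.24]
    - [0,0,-0.275]
    - [0,0,-0.288]
  twist: [0,0,0,0,0]

```text
time: 15.3
position: [0.5337, 0.0289, 0.0905]
ee_rot: [0.982, 0.187, -0.001, -0.0]
contact_force: [-0.3, -0.4, -0.1]
opening: 0.652
gripper_force: 0.0
```

servo_tool:
  slide:
    - [0,0,0]
    - [0,0,0]
    - [0,0,0]
    - [0,0,0]
    - [0,0,0]
  twist: [0,0,0,0,0]
  claw: -1

```text
time: 15.72
position: [0.5339, 0.0299, 0.0928]
ee_rot: [0.982, 0.187, 0.0, 0.0]
contact_force: [-1.6, 5.4, 4.8]
opening: 0.288
gripper_force: 39.4
```

servo_tool:
  slide:
    - [0,0,0]
    - [0,0,0.03]
    - [0,0,0.1]
    - [0,0,0.2]
    - [0,0,0.3]
  twist: [0,0,0,0,0]

```text
time: 16.13
position: [0.5336, 0.0295, 0.168]
ee_rot: [0.982, 0.187, -0.0, 0.0]
contact_force: [0.6, -0.3, -0.6]
opening: 0.284
gripper_force: 39.5
```

servo_tool:
  slide:
    - [0,0.1,0]
    - [0,0.2,0]
    - [0,0.3,0]
    - [-0.01,0.4,0]
    - [-0.016,0.48,0]
  twist: [0.118,0.236,0.354,0.472,0.59]

```text
time: 16.55
position: [0.5297, 0.151, 0.1677]
ee_rot: [0.877, 0.48, 0.0, 0.0]
contact_force: [0.7, -0.9, -1.5]
opening: 0.287
gripper_force: 39.7
```

servo_tool:
  slide:
    - [0,0,0]
    - [0,0,0]
    - [0,0,0]
    - [0,0,0]
    - [0,0,0]
  twist: [0.118,0.236,0.354,0.472,0.59]

```text
time: 16.97
position: [0.5299, 0.1496, 0.1676]
ee_rot: [0.69, 0.724, 0.0, 0.0]
contact_force: [1.0, 0.2, 0.2]
opening: 0.286
gripper_force: 39.6
```

servo_tool:
  slide:
    - [0,0,0]
    - [0,0,0]
    - [0,0,0]
    - [0,0,0]
    - [0,0,0]
  twist: [0.118,0.236,0.354,0.472,0.59]

```text
time: 17.38
position: [0.53, 0.1494, 0.1676]
ee_rot: [0.437, 0.899, 0.0, 0.0]
contact_force: [1.0, -0.1, -0.7]
opening: 0.286
gripper_force: 39.6
```

servo_tool:
  slide:
    - [0,0,0]
    - [0,0,0]
    - [0,0,0]
    - [0,0,0]
    - [0,0,0]
  twist: [0.118,0.236,0.354,0.472,0.59]

```text
time: 17.8
position: [0.5299, 0.1494, 0.1676]
ee_rot: [0.143, 0.99, 0.0, 0.0]
contact_force: [-0.6, -0.4, -0.7]
opening: 0.288
gripper_force: 39.6
```

servo_tool:
  slide:
    - [0,0,0]
    - [0,0,0]
    - [0,0,0]
    - [0,0,-0.05]
    - [0,0,-0.1]
  twist: [0.105,0.105,0.105,0.105,0.105]

```text
time: 18.22
position: [0.5302, 0.1496, 0.1425]
ee_rot: [0.094, 0.996, 0.0, 0.001]
contact_force: [0.5, -0.7, -1.0]
opening: 0.288
gripper_force: 39.6
```

servo_tool:
  slide:
    - [0,0,-0.07]
    - [0,0,-0.13]
    - [0,0,-0.18]
    - [0,0,-0.2]
    - [0,0,-0.208]
  twist: [0,0,0,0,0]

```text
time: 18.63
position: [0.5296, 0.1495, 0.0894]
ee_rot: [0.093, 0.996, -0.0, -0.001]
contact_force: [-0.2, -0.1, -0.0]
opening: 0.287
gripper_force: 39.6
```

servo_tool:
  slide:
    - [0,0,0]
    - [0,0,0]
    - [0,0,0]
    - [0,0,0]
    - [0,0,0.04]
  twist: [0,0,0,0,0]
  claw: 0.3

```text
time: 19.05
position: [0.5294, 0.1496, 0.0995]
ee_rot: [0.092, 0.996, -0.0, -0.001]
contact_force: [-0.0, 0.6, -0.2]
opening: 0.651
gripper_force: 0.0
```

servo_tool:
  slide:
    - [0,0,0.08]
    - [0,0,0.15]
    - [0,0,0.25]
    - [0,0,0.25]
    - [0,0,0.25]
  twist: [0,0,0,0,0]

```text
time: 19.47
position: [0.5301, 0.1497, 0.1644]
ee_rot: [0.092, 0.996, 0.0, 0.002]
contact_force: [-0.4, -0.2, -0.4]
opening: 0.648
gripper_force: 0.0
```

servo_tool:
  slide:
    - [-0.03,-0.16,0]
    - [-0.06,-0.32,0]
    - [-0.09,-0.48,0]
    - [-0.12,-0.64,0]
    - [-0.164,-0.79,0]
  twist: [0.03,0.06,0.09,0.12,0.15]

```text
time: 19.88
position: [0.4882, -0.0496, 0.1621]
ee_rot: [0.012, 1.0, 0.0, -0.0]
contact_force: [0.8, 0.2, -0.3]
opening: 0.651
gripper_force: 0.0
```

servo_tool:
  slide:
    - [0,-0.16,0]
    - [0,-0.32,0]
    - [0,-0.45,0]
    - [0,-0.513,0]
    - [0,-0.513,0]
  twist: [0,0,0,0,0]

```text
time: 20.3
position: [0.4885, -0.1792, 0.162]
ee_rot: [0.015, 1.0, -0.0, -0.0]
contact_force: [-0.0, 0.4, -0.3]
opening: 0.651
gripper_force: 0.0
```

servo_tool:
  slide:
    - [0,0,0]
    - [0,0,-0.1]
    - [0,0,-0.2]
    - [0,0,-0.26]
    - [0,0,-0.26]
  twist: [0,0,0,0,0]

```text
time: 20.72
position: [0.4878, -0.1742, 0.0949]
ee_rot: [0.012, 1.0, 0.001, -0.002]
contact_force: [-0.5, 0.3, -0.3]
opening: 0.651
gripper_force: 0.0
```

servo_tool:
  slide:
    - [0.004,-0.003,-0.015]
    - [0.004,-0.003,-0.024]
    - [0.004,-0.003,-0.024]
    - [0.004,-0.003,-0.024]
    - [0.004,-0.003,-0.024]
  twist: [0,0,0,0,0]

```text
time: 21.13
position: [0.49, -0.1768, 0.0921]
ee_rot: [0.013, 1.0, -0.0, 0.0]
contact_force: [-0.3, -0.3, 0.4]
opening: 0.649
gripper_force: 0.0
```

servo_tool:
  slide:
    - [0,0,0]
    - [0,0,0]
    - [0,0,0]
    - [0,0,0]
    - [0,0,0]
  twist: [0,0,0,0,0]
  claw: -1

```text
time: 21.55
position: [0.4897, -0.1753, 0.092]
ee_rot: [0.013, 1.0, 0.001, -0.0]
contact_force: [3.3, 18.0, 10.0]
opening: 0.286
gripper_force: 39.4
```

servo_tool:
  slide:
    - [0,0,0]
    - [0,0,0.03]
    - [0,0,0.1]
    - [0,0,0.2]
    - [0,0,0.3]
  twist: [0,0,0,0,0]

```text
time: 21.97
position: [0.4895, -0.1768, 0.1671]
ee_rot: [0.013, 1.0, 0.0, -0.001]
contact_force: [0.4, -0.7, -1.0]
opening: 0.287
gripper_force: 39.6
```

servo_tool:
  slide:
    - [0.03,0.16,0]
    - [0.07,0.32,0]
    - [0.11,0.48,0]
    - [0.15,0.64,0]
    - [0.172,0.78,0]
  twist: [0.08,0.16,0.24,0.32,0.383]

```text
time: 22.38
position: [0.5333, 0.0203, 0.1668]
ee_rot: [-0.188, 0.982, -0.0, 0.0]
contact_force: [-0.4, 0.3, -0.2]
opening: 0.29
gripper_force: 39.7
```

servo_tool:
  slide:
    - [0,0.042,0]
    - [0,0.042,0]
    - [0,0.042,-0.08]
    - [0,0.042,-0.16]
    - [0,0.042,-0.22]
  twist: [0,0,0,0,0]

```text
time: 22.8
position: [0.5325, 0.0275, 0.1105]
ee_rot: [-0.185, 0.983, -0.0, -0.0]
contact_force: [0.2, -0.5, -1.6]
opening: 0.287
gripper_force: 39.7
```

servo_tool:
  slide:
    - [0,0.004,-0.025]
    - [0,0.004,-0.04]
    - [0,0.004,-0.055]
    - [0,0.004,-0.06]
    - [0,0.004,-0.06]
  twist: [0,0,0,0,0]

```text
time: 23.22
position: [0.5329, 0.0294, 0.0968]
ee_rot: [-0.186, 0.983, -0.0, 0.0]
contact_force: [0.4, -0.1, -0.5]
opening: 0.285
gripper_force: 39.7
```

servo_tool:
  slide:
    - [0,0,0]
    - [0,0,0]
    - [0,0,0]
    - [0,0,0]
    - [0,0,0.04]
  twist: [0,0,0,0,0]
  claw: 0.3

```text
time: 23.63
position: [0.5323, 0.0297, 0.1057]
ee_rot: [-0.186, 0.982, 0.0, -0.001]
contact_force: [-0.9, -0.2, -1.0]
opening: 0.647
gripper_force: 0.0
```

servo_tool:
  slide:
    - [0,0,0.1]
    - [0,0,0.25]
    - [0,0,0.4]
    - [0,0,0.5]
    - [0,0,0.6]
  twist: [0,0,0,0,0]

```text
time: 24.05
position: [0.5325, 0.0297, 0.2593]
ee_rot: [-0.186, 0.982, -0.0, 0.001]
contact_force: [-0.3, 0.6, -0.5]
opening: 0.648
gripper_force: 0.0
```

servo_tool:
  slide:
    - [-0.1,0.16,0]
    - [-0.2,0.3,0]
    - [-0.3,0.45,0]
    - [-0.3,0.6,0]
    - [-0.3,0.7,0]
  twist: [0,0,0,0,0]

```text
time: 24.47
position: [0.4559, 0.2068, 0.2577]
ee_rot: [-0.187, 0.982, 0.0, 0.0]
contact_force: [0.3, -0.1, 0.1]
opening: 0.649
gripper_force: 0.0
```

servo_tool:
  slide:
    - [-0.1,0.16,0]
    - [-0.2,0.3,0]
    - [-0.3,0.45,0]
    - [-0.4,0.6,0]
    - [-0.4,0.7,0]
  twist: [0,0,0,0,0]

```text
time: 24.88
position: [0.3546, 0.3807, 0.2574]
ee_rot: [-0.187, 0.982, -0.0, -0.0]
contact_force: [0.8, -0.1, -0.3]
opening: 0.647
gripper_force: 0.0
```

```bash
python3 -c '
from h import *
p,d=snapshot("top"); show(p,"pics/pan2.png")'
```

```text
(no output)
```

View pics/pan2.png

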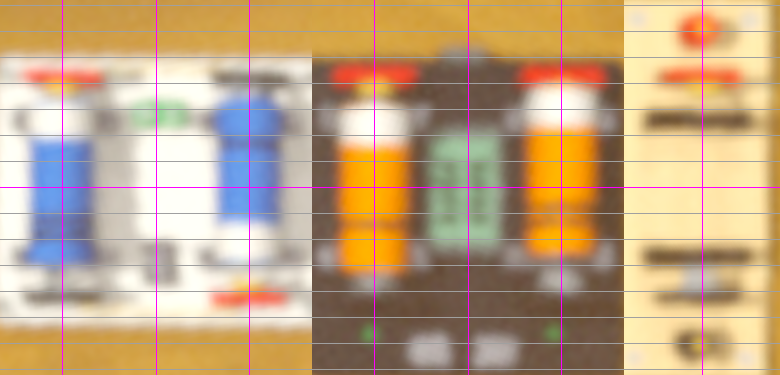

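The top view shows all four cells in their bays with plus ends at the red contacts. The charger's right cell and the box's right cell are a few mm off centre, so I'll check tilt and height from depth.

Run:
```python
from h import *
D=[snapshot("top")[1] for _ in range(6)]; d=np.median(D,0)
for k,y in (("box",37),("box",-35),("chg",36),("chg",-36)):
    r=[]
    for x in (-24,-18,-12,-6,0,6,12,18,24):
        P=at(k,x/1e3,y/1e3); u,v=pix("top",np.array([[*P,B[k][2]+.013]]))[0].round().astype(int)
        zz=[]
        for du in (-1,0,1):
            o,q=ray("top",(u+du,v)); zz.append((o+q*d[v,u+du])[2]*1e3)
        r.append(np.max(zz))
    print(k,y,np.round(r,1),"expect",1e3*B[k][2]+13)
```

```text
box 37 [40.9 43.4 40.9 42.3 40.1 41.4 39.9 40.4 42.3] expect 41.0
box -35 [40.  41.6 39.1 42.  41.3 39.7 42.7 40.  40.7] expect 41.0
chg 36 [45.6 45.2 45.1 45.9 46.1 44.6 45.1 45.3 44.3] expect 45.0
chg -36 [44.3 45.2 46.  45.2 46.3 46.5 45.  45.2 44.6] expect 45.0
```

All four cells are level and at the expected height, and the along-bay play keeps them within tolerance. I'm handing in.

```bash
python3 -c '
from bench import *
print(finish_job())'
```

```text
the job is handed in; nothing more can be done
None
```

The job is handed in, though no verdict came back: my last top-view and depth check showed both orange cells in the charger and both blue cells in the battery box, level with plus ends at the red contacts, and the cradle empty.

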